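# Tuck the closing tab of a brush case under its lip

## Task

Fasten the wooden brush case: with the fingertips fold its hinged metal tab over onto the lid, press it flat, and push it along by its rib until its free edge is tucked fully home beneath the metal lip, so that it stays down when you let go. Only push and press: do not take the tab between the fingers or lift anything, do not shove the case out of its place, and leave the jars, brush and other things where they are.

Things in the scene. Friction and masses are not known exactly. Their poses are not given: they have to be found in the camera images.
- case: Shut wooden brush case lying on the table, loose, 2.4 to 3.9 kg, 204 (x) x 284 (y) x 50 mm high. Origin: centre of its underside; z up; x runs across the case from the edge with the tab's hinge (-x) to the edge with the lid hinges (+x). The tab and the lip are on top of the lid, centred at y = 0. The lid's top is flat at z = 50 mm.
- tab (a joint): Hinge angle of the tab, rad: 0 = folded over, flat on the lid, pointing along the case's +x; 1.57 = standing upright; more = leaning out beyond the case's -x edge. The hinge is lightly sprung (about 0.06 N m at flat, less than 1 N at the free edge): left alone it stays put when near upright, but let go of when flat and not tucked it rises again to about 0.5 rad. The lip holds a tucked tab down at 0 to 0.05 rad. A tab lying on top of the lip instead reads 0.1 or more.
- tab_slide (a joint): How far the hinge pin has been pushed along its slots towards the lip (case +x), m: 0 to 0.022 (end stop). It takes about 2.5 N to move and stays where it is left. At 0 the free edge of the flat tab lies 6 mm short of the lip, so it can be folded flat; from 0.006 on it goes beneath the lip, and at 0.022 it is 16 mm beneath. If it is pushed more than 5 mm along before the tab is flat, the tab comes down on top of the lip and has to be pushed back first.
- tab_pin (a point): Centre of the tab's hinge pin, in the tab's frame: x along the tab from the pin to its free edge, y along the pin, z out of the face that is on top when the tab is flat. The pin lies 3 mm above the lid's top and, at slide 0, 85 mm from the case's origin towards -x. Both ends of the pin run in 12 mm high, 46 mm long slotted brackets at y = +-50 mm.
- tab_edge (a point): Centre of the tab's free edge, 100 mm from the pin; same axes as tab_pin. The tab is a steel plate 80 mm wide (y) and 3 mm thick (1.5 mm either side of the pin's axis). A rib 74 mm wide (y), 6 mm thick and 10 mm high stands across its top face (+z), centred 78 mm from the pin; between pin and rib the face is plain, room for fingertips to press and to push the rib towards the lip.
- lip_edge (a point): Middle of the lower front edge of the steel lip on the lid, at case x = 21 mm, 9 mm above the lid's top; axes as the case. The lip is 3 mm thick, 120 mm wide (y), and reaches 26 mm from there in the case's +x to its upright back; its top is 12 mm above the lid.
- small_jar: Glass jar, 42 mm across, 45 mm high, standing on the lid beside the lip (case +y side); leave alone. Origin: centre of its underside.
- scraper_block: Cork sanding block 60 x 40 x 25 mm lying on the lid, case -y side; leave alone. Origin: centre of its underside.
- paint_jar: Closed paint jar, 72 mm across, 85 mm high, on the table beside the case; leave alone. Origin: centre of its underside.
- paint_tin: Closed paint tin, 80 mm across, 80 mm high, on the table beside the case; leave alone. Origin: centre of its underside.
- tumbler: Empty glass tumbler, 68 mm across, 95 mm high, on the table beside the case; leave alone. Origin: centre of its underside.
- tape_roll: Roll of paper tape lying flat, 90 mm across, 24 mm high, on the table beside the case; leave alone. Origin: centre of its underside.
- flat_brush: Brush 200 mm long lying on the table beside the case, parallel to its short side or nearly; leave alone. Origin: at the table under its middle.

How it is judged:
By the outcome, as a careful person would: the job done as asked, in the order asked, and still so for the second after the job is handed in, with the robot touching nothing.
It also fails if it takes over 38 s, if anything falls off the work surface, if the arm or the gripper's body presses on something with over 40 N, if the wrist force passes 120 N, or if a joint passes its speed limit or range.

## Robot

A 7-joint arm with a two-finger parallel gripper is mounted at the origin on the work surface. World frame = base frame: x ahead of the robot, y to its left, z up, the work surface at z = 0. Lengths are in m, angles in rad, forces in N, time in s.
With the tool pointing down it reaches from about 0.35 to 0.9 m from the base axis. Payload 8.1 kg.
Tool frame: the origin (TCP) lies midway between the tips of the shut fingers; the grasp point (between the pads) lies grip_point_offset behind it (grip_point_offset is the distance from the TCP to the grasp point, in m); z points along the fingers, y is the line along which they close (so a half turn about z gives the same grasp; the last joint's range is limited). The gripper opens to 85 mm and grips with 20 to 120 N. Pads are 22 mm wide; open, the fingers measure 114 mm over their backs; the gripper's body (76 mm by 85 mm) begins 54 mm behind the grasp point. The pads swing forward as they close: fully open they stand 13 mm farther back than shut.
Start: joints at [-1.357, 0.434, 0.025, 1.573, -0.012, 1.134, -0.075], TCP at [0.195, 0.594, 0.231] pointing down, gripper open.
Joint ranges: [-2.62, 2.62], [-0.44, 2.09], [-1.27, 1.32], [0.08, 2.57], [-1.32, 4.46], [0.12, 2], [-2.74, 2.74]. Speed limits (rad/s): [2.22, 2.22, 3.01, 3.01, 3.14, 3.14, 3.14].

## Interface

Orientations are given as a rotation vector (axis times angle).
In Python, from cell import observe, snapshot, hand_in, grip_point_offset gives the robot as it stands. The module is installed in compiled form; this text tells all that it offers.
- The arm moves only by the tool send_rows, never from a script. Its argument "deltas" is a list of rows, each an object of numbers: "grip": the closure, from -1 (fully open) to 1 (shut); "x", "y", "z": the shift along the tool's x, y, z normalised to -1 to 1, where 1 is 0.3 m; "wx", "wy", "wz": the turn, a rotation vector about the tool's x, y, z normalised to -1 to 1, where 1 is 0.5 rad. In form: [{"grip": .., "x": .., "y": .., "z": .., "wx": .., "wy": .., "wz": ..}, ...]. A call has 1 to 5 rows; each row is the pose to reach, as a shift and turn from the pose commanded when the call began, along the tool's axes at that moment; what a row does not reach only later rows make up. A row lasts 1/12 s, in which the tool goes at most 41.7 mm and 7.16 degrees, less where a joint would pass 70% of its speed; a pose out of reach is approached as far as the arm can. A call with a number of a shift or a turn outside -1 to 1 is refused whole. A call with a gripper value outside its range is refused whole. The fingers move at their own pace and stop on an object; "grip_force" is the grip in N (left out, the last holds). Time passes only in rows, so rows that repeat a pose let the fingers close. It gives the time, the measured TCP pose, the force, the opening and the grip force at its end, in the units of the state.
- observe(): the state, without advancing time (a new reading comes with each control period).
- snapshot(name): name is "side" or "top" or "wrist"; returns a dict with "image" (400x640x3 uint8, blue, green, red), "fov_y" (degrees; the focal length in pixels is half the picture's height over the tangent of half this angle, whatever the lens; pixels are square), "cx", "cy" (the principal point, pixels), "xyz" and "orientation" of the camera in the world; the wrist camera has in their place "mount" (4x4, takes a point from camera to tool coordinates, whose origin is the TCP and whose axes are the flange's). Camera axes: x right, y down, z forward; pixel columns grow to the right and rows downward; lengths in m; the calibration is good to about 2 mm. A picture is of the moment at which its call begins: read the wrist's pose just before it. There is no depth.
- hand_in(): hands the job in; it is judged then, once.
The state is a dict: "clock": time; "qpos": joint angles; "dq": joint speeds; "tau": joint torques, N m; "position": TCP position; "eef_rot": TCP orientation; "force": force on the tool from outside, world axes, zero at the start; "wrist_torque": the same for the moment, N m; "finger_gap": finger opening in m; "grip_force": force on a finger pad.
Only numpy, scipy, OpenCV 4.12 (cv2) and the standard library are available. Lean on these libraries where they do the work, as an engineer would, in place of code of your own. Each camera call takes 0.05 s, during which the arm holds its last target. There are 200 camera calls.

## Working session

There is one attempt and no reset: what is moved stays moved. The work goes in short steps, Python scripts to look and compute and a tool call to move; the robot and the scene stay as the last step left them, time stands still between calls to the robot, and variables do not carry over. Pictures are saved under pics/ and viewed, at most 10 in all, crops included, and the job is handed in when it is done.

Besides the shell and the picture viewer there is one more tool, called after "Request:" by a JSON object that holds its "name" and its "arguments", one argument or row to a line. send_rows: Moves the arm, as the interface text tells. Its arguments: {"type":"object","properties":{"deltas":{"type":"array","items":{"type":"object","properties":{"grip":{"type":"number"},"x":{"type":"number"},"y":{"type":"number"},"z":{"type":"number"},"wx":{"type":"number"},"wy":{"type":"number"},"wz":{"type":"number"}}}},"grip_force":{"type":"number"}},"required":["deltas"]}

```bash
mkdir -p pics
cat > h.py <<'E'
import numpy as np, cv2
from scipy.spatial.transform import Rotation as R
from cell import observe, snapshot, hand_in, grip_point_offset
def cam(s,st=None):
    f=200/np.tan(np.radians(s["fov_y"])/2)
    if "mount" in s:
        T=np.eye(4);T[:3,:3]=R.from_rotvec(st["eef_rot"]).as_matrix();T[:3,3]=st["position"];T=T@np.array(s["mount"])
        return f,s["cx"],s["cy"],T[:3,:3],T[:3,3]
    o=np.array(s["orientation"]); M=o if o.shape==(3,3) else R.from_rotvec(o).as_matrix()
    return f,s["cx"],s["cy"],M,np.array(s["xyz"])
def onz(c,u,v,z):
    f,cx,cy,M,p=c; d=M@np.array([(u-cx)/f,(v-cy)/f,1]); return p+d*(z-p[2])/d[2]
def px(c,P):
    f,cx,cy,M,p=c; q=M.T@(np.array(P)-p); return np.array([f*q[0]/q[2]+cx,f*q[1]/q[2]+cy])
E
python3 - <<'E'
from h import *
st=observe();print({k:np.round(v,3) for k,v in st.items()},grip_point_offset)
for n in("top","side"):
    s=snapshot(n);cv2.imwrite(f"pics/{n}0.png",s["image"]);print(n,{k:v for k,v in s.items() if k!="image"})
E
```

```text
{'clock': np.float64(0.0), 'qpos': array([-1.357,  0.435,  0.025,  1.574, -0.012,  1.134, -0.075]), 'dq': array([-0.   , -0.   ,  0.   , -0.001,  0.   ,  0.   ,  0.   ]), 'tau': array([-0.0000e+00, -6.7046e+01,  1.0250e+00, -3.1622e+01,  1.5000e-02,
        1.2000e-02, -0.0000e+00]), 'position': array([0.195, 0.593, 0.231]), 'eef_rot': array([-4.960e-01, -3.102e+00,  2.000e-03]), 'force': array([-0.331, -0.348, -1.346]), 'wrist_torque': array([0.046, 0.012, 0.027]), 'grip_force': np.float64(0.0), 'finger_gap': np.float64(0.085)} 0.0187
top {'fov_y': 48.345978787937455, 'cx': 327.1202149042978, 'cy': 195.91670222617932, 'xyz': array([ 0.43876501, -0.00691834,  0.94094613]), 'orientation': array([-2.1544219 ,  2.13806269, -0.14787874])}
side {'fov_y': 54.292939017184295, 'cx': 321.3145905627547, 'cy': 197.19800791133193, 'xyz': array([0.36792356, 0.63692486, 0.62811665]), 'orientation': array([-0.45263229,  2.71051401, -1.25056881])}
```

View pics/top0.png

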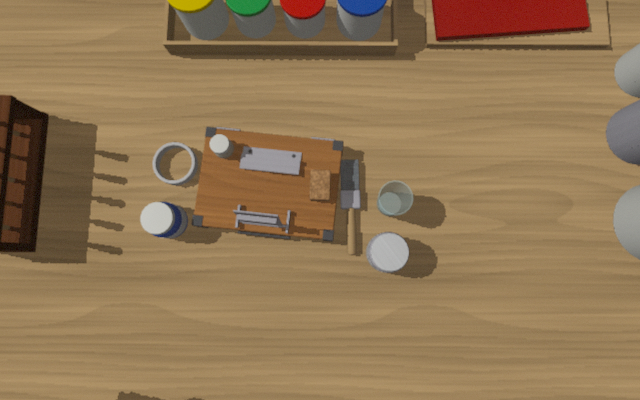

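View pics/side0.png

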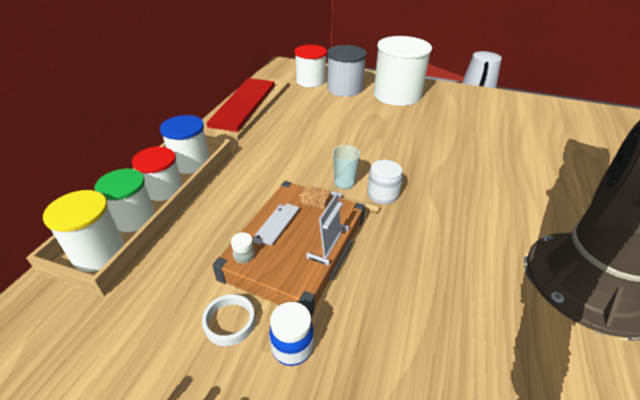

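The top view shows the case with corners near (210,131), (338,145), (328,235), (198,221). The tab stands near-upright at (262,218) and the lip is at (272,160).

Run:
```python
from h import *
s=snapshot("top");c=cam(s)
im=s["image"]
a=cv2.resize(im[120:250,130:420],None,fx=2.7,fy=2.7,interpolation=cv2.INTER_CUBIC)
s2=snapshot("side");b=cv2.resize(s2["image"][170:320,200:400],None,fx=2.7,fy=2.7,interpolation=cv2.INTER_CUBIC)
cv2.imwrite("pics/t1.png",a);cv2.imwrite("pics/s1.png",b[:,:])
for u,v in((210,131),(338,145),(328,235),(198,221)):print(np.round(onz(c,u,v,.05),4))
```

```text
[0.6992 0.2399 0.05  ]
[ 0.6714 -0.0245  0.05  ]
[ 0.4869 -0.0053  0.05  ]
[0.5129 0.2556 0.05  ]
```

View pics/t1.png

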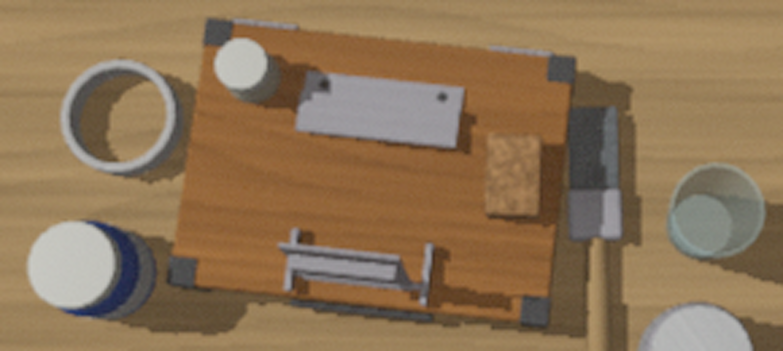

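View pics/s1.png

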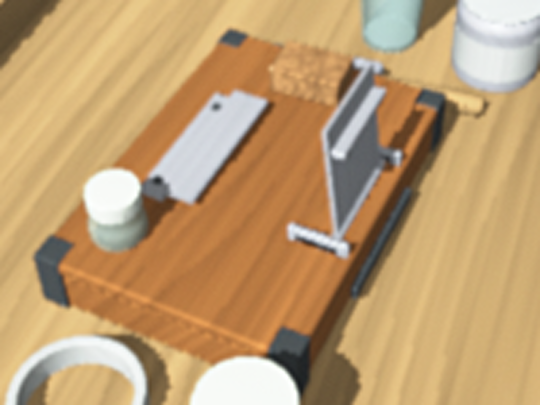

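In the crops (2.7x) the lid corners are at (207,18), (576,57), (548,326), (172,286). The tab is upright with its rib on the robot side, and the pin is near the robot end of the brackets. I'll fit the case pose and overlay a model to check the tab's angle and slide.

```bash
cat >> h.py <<'E'
def W(pose,P):
    x,y,a=pose; P=np.atleast_2d(P); return P@np.array([[np.cos(a),np.sin(a),0],[-np.sin(a),np.cos(a),0],[0,0,1]])+[x,y,0]
def tab(th,sl,t,y,n):
    return [-.085+sl+t*np.cos(th)-n*np.sin(th),y,.053+t*np.sin(th)+n*np.cos(th)]
E
cat > fit.py <<'E'
from h import *
from scipy.optimize import least_squares
A=snapshot("top");B=snapshot("side");ca,cb=cam(A),cam(B)
ta=lambda u,v:np.array([u/2.7+130,v/2.7+120]); tb=lambda u,v:np.array([u/2.7+200,v/2.7+170])
x,y=.102,.142
obs=[(ca,ta(207,18),(x,y,.05)),(ca,ta(576,57),(x,-y,.05)),(ca,ta(548,326),(-x,-y,.05)),(ca,ta(172,286),(-x,y,.05)),
(ca,ta(297,130),(.021,.06,.062)),(ca,ta(457,148),(.021,-.06,.062)),
(cb,tb(40,240),(x,y,.05)),(cb,tb(236,30),(x,-y,.05)),(cb,tb(445,93),(-x,-y,.05)),(cb,tb(305,335),(-x,y,.05))]
f=lambda p:np.concatenate([px(c,W(p,P)[0])-o for c,o,P in obs])
r=least_squares(f,[.59,.116,-.1],loss="soft_l1");p=r.x;print(np.round(p,4));print(np.round(f(p).reshape(-1,2),1).tolist())
np.save("pose.npy",p)
tobs=[(cb,tb(327,128),(.1,.04,0)),(cb,tb(338,235),(0,.04,0)),(cb,tb(373,62),(.1,-.04,0))]
g=lambda q:np.concatenate([px(c,W(p,tab(q[0],q[1],*P))[0])-o for c,o,P in tobs])
q=least_squares(g,[1.57,0]).x;print("tab",q,np.round(g(q),1))
def draw(c,img,off,sc,th,sl):
    k=cv2.resize(img,None,fx=1,fy=1)
    P=lambda X:tuple(int(v) for v in (px(c,W(p,X)[0])-off)*sc)
    im=cv2.resize(img[off[1]:off[1]+150,off[0]:off[0]+220],None,fx=sc,fy=sc,interpolation=cv2.INTER_CUBIC)
    def poly(L,col):cv2.polylines(im,[np.array([P(X) for X in L])],True,col,1)
    poly([(x,y,.05),(x,-y,.05),(-x,-y,.05),(-x,y,.05)],(0,255,0))
    poly([(.021,.06,.062),(.021,-.06,.062),(.047,-.06,.062),(.047,.06,.062)],(255,0,0))
    poly([tab(th,sl,0,.04,0),tab(th,sl,.1,.04,0),tab(th,sl,.1,-.04,0),tab(th,sl,0,-.04,0)],(0,0,255))
    poly([tab(th,sl,.075,.037,.0115),tab(th,sl,.081,.037,.0115),tab(th,sl,.081,-.037,.0115),tab(th,sl,.075,-.037,.0115)],(0,255,255))
    return im
a=draw(ca,A["image"],(185,115),2.6,*q);b=draw(cb,B["image"],(200,170),2.6,*q)
cv2.imwrite("pics/ov1.png",cv2.resize(np.vstack([a[:, :],b])[:, :],None,fx=.76,fy=.76))
st=observe();M=R.from_rotvec(st["eef_rot"]).as_matrix();print(np.round(M,3),np.degrees(np.arctan2(M[1,0],M[0,0])))
E
python3 fit.py
```

```text
[ 0.5908  0.1142 -0.096 ]
[[0.6, 1.2], [0.7, 0.4], [1.0, -0.0], [-0.8, 0.0], [0.4, 0.8], [0.4, 0.2], [-1.3, 4.6], [-2.8, -1.4], [0.3, -0.9], [-1.8, 7.9]]
tab [1.46592478e+00 5.79857089e-04] [ 0.1  0.1  0.3 -0.4  0.2 -1.6]
[[-0.95   0.312 -0.   ]
 [ 0.312  0.95  -0.   ]
 [-0.    -0.001 -1.   ]] 161.84238486078817
```

View pics/ov1.png

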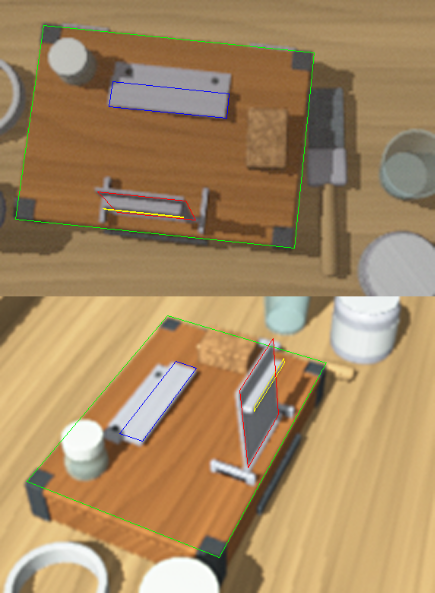

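The overlay fits: case at (0.591, 0.114), yaw -0.096, tab at about 1.47 rad and slide about 0. I'm approaching the robot side of the tab with the fingers shut.

Request:
{"name": "send_rows", "arguments": {
  "deltas": [
    {"grip": 1, "x": -0.13, "y": -0.115, "wz": -0.2},
    {"grip": 1, "x": -0.26, "y": -0.23, "wz": -0.4},
    {"grip": 1, "x": -0.39, "y": -0.345, "wz": -0.443},
    {"grip": 1, "x": -0.52, "y": -0.46, "wz": -0.443},
    {"grip": 1, "x": -0.52, "y": -0.46, "wz": -0.443}
  ]
}}

```text
validation failed for argument at $.de...
```

Request:
{"name": "send_rows", "arguments": {
  "deltas": [
    {"grip": 1, "x": -0.13, "y": -0.115, "z": 0, "wx": 0, "wy": 0, "wz": -0.2},
    {"grip": 1, "x": -0.26, "y": -0.23, "z": 0, "wx": 0, "wy": 0, "wz": -0.4},
    {"grip": 1, "x": -0.39, "y": -0.345, "z": 0, "wx": 0, "wy": 0, "wz": -0.443},
    {"grip": 1, "x": -0.52, "y": -0.46, "z": 0, "wx": 0, "wy": 0, "wz": -0.443},
    {"grip": 1, "x": -0.52, "y": -0.46, "z": 0, "wx": 0, "wy": 0, "wz": -0.443}
  ]
}}

```text
clock: 0.72
position: [0.3006, 0.4123, 0.2313]
eef_rot: [0.149, 3.138, 0.0]
force: [1.4, -0.6, -0.1]
finger_gap: 0.0257
grip_force: 0.0
```

Request:
{"name": "send_rows", "arguments": {
  "deltas": [
    {"grip": 1, "x": -0.077, "y": -0.108, "z": 0, "wx": 0, "wy": 0, "wz": 0},
    {"grip": 1, "x": -0.154, "y": -0.216, "z": 0, "wx": 0, "wy": 0, "wz": 0},
    {"grip": 1, "x": -0.23, "y": -0.324, "z": 0, "wx": 0, "wy": 0, "wz": 0},
    {"grip": 1, "x": -0.307, "y": -0.432, "z": 0, "wx": 0, "wy": 0, "wz": 0},
    {"grip": 1, "x": -0.383, "y": -0.54, "z": 0, "wx": 0, "wy": 0, "wz": 0}
  ]
}}

```text
clock: 1.13
position: [0.3995, 0.2401, 0.2316]
eef_rot: [0.15, 3.138, 0.001]
force: [0.6, -0.2, 0.8]
finger_gap: -0.0001
grip_force: 0.0
```

Request:
{"name": "send_rows", "arguments": {
  "deltas": [
    {"grip": 1, "x": -0.077, "y": -0.108, "z": 0, "wx": 0, "wy": 0, "wz": 0},
    {"grip": 1, "x": -0.154, "y": -0.216, "z": 0.05, "wx": 0, "wy": 0, "wz": 0},
    {"grip": 1, "x": -0.23, "y": -0.324, "z": 0.1, "wx": 0, "wy": 0, "wz": 0},
    {"grip": 1, "x": -0.25, "y": -0.36, "z": 0.2, "wx": 0, "wy": 0, "wz": 0},
    {"grip": 1, "x": -0.25, "y": -0.36, "z": 0.2, "wx": 0, "wy": 0, "wz": 0}
  ]
}}

```text
clock: 1.55
position: [0.4626, 0.1221, 0.1676]
eef_rot: [-0.16, -3.134, 0.006]
force: [-1.0, 0.2, -1.3]
finger_gap: -0.0002
grip_force: 0.0
```

Request:
{"name": "send_rows", "arguments": {
  "deltas": [
    {"grip": 1, "x": 0, "y": 0.013, "z": 0.1, "wx": 0, "wy": 0, "wz": 0},
    {"grip": 1, "x": 0, "y": 0.013, "z": 0.195, "wx": 0, "wy": 0, "wz": 0},
    {"grip": 1, "x": 0, "y": 0.013, "z": 0.195, "wx": 0, "wy": 0, "wz": 0},
    {"grip": 1, "x": 0, "y": 0.013, "z": 0.195, "wx": 0, "wy": 0, "wz": 0}
  ]
}}

```text
clock: 1.88
position: [0.4627, 0.1315, 0.1126]
eef_rot: [-0.148, -3.135, 0.002]
force: [0.1, -0.1, 0.6]
finger_gap: 0.0
grip_force: 0.0
```

Run:
```python
from h import *
st=observe();s=snapshot("side");p=np.load("pose.npy")
print(np.round(st["position"],4),np.round(st["force"],2))
a=cv2.resize(s["image"][130:330,200:460],None,fx=2.6,fy=2.6,interpolation=cv2.INTER_CUBIC)
cv2.imwrite("pics/s2.png",a)
c=cam(s);print((px(c,st["position"])-[200,130])*2.6)
e=np.array([np.cos(p[2]),np.sin(p[2])]);pin=W(p,[-.085,0,.053])[0];print("pin",pin,"rel", (st["position"][:2]-pin[:2])@e,(st["position"][:2]-pin[:2])@[-e[1],e[0]])
```

```text
[0.4627 0.1315 0.1126] [ 0.1  -0.1   0.65]
[405.23674011 259.93722454]
pin [0.50619126 0.12233805 0.053     ] rel -0.044193021790100755 0.0049270052579279055
```

View pics/s2.png

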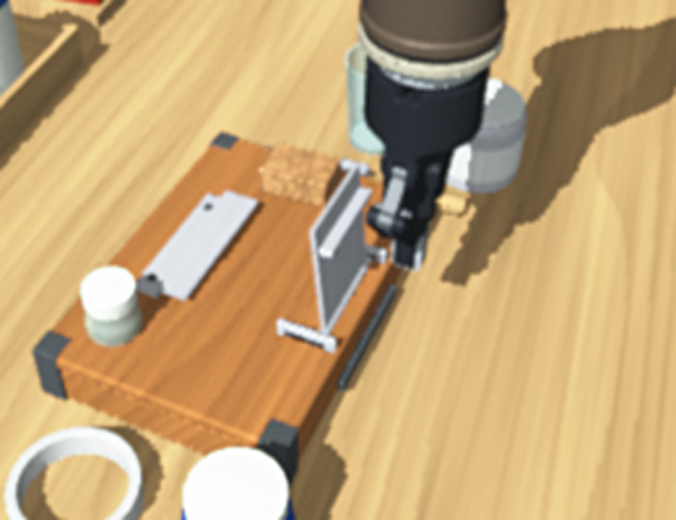

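The tip is at about (405,265), clear of the tab on the robot side. The tab at (340,260) hasn't moved. I'll start the push.

Request:
{"name": "send_rows", "arguments": {
  "deltas": [
    {"grip": 1, "x": -0.05, "y": -0.016, "z": 0, "wx": 0, "wy": 0, "wz": 0},
    {"grip": 1, "x": -0.083, "y": -0.016, "z": 0, "wx": 0, "wy": 0, "wz": 0},
    {"grip": 1, "x": -0.1, "y": -0.016, "z": 0, "wx": 0, "wy": 0, "wz": 0},
    {"grip": 1, "x": -0.117, "y": -0.016, "z": 0.003, "wx": 0, "wy": 0, "wz": 0},
    {"grip": 1, "x": -0.133, "y": -0.016, "z": 0.006, "wx": 0, "wy": 0, "wz": 0}
  ]
}}

```text
clock: 2.35
position: [0.5035, 0.123, 0.1116]
eef_rot: [0.15, 3.137, 0.001]
force: [-0.2, -0.2, 0.9]
finger_gap: -0.0003
grip_force: 0.2
```

Request:
{"name": "send_rows", "arguments": {
  "deltas": [
    {"grip": 1, "x": -0.015, "y": 0, "z": 0.003, "wx": 0, "wy": 0, "wz": 0},
    {"grip": 1, "x": -0.03, "y": 0, "z": 0.006, "wx": 0, "wy": 0, "wz": 0},
    {"grip": 1, "x": -0.045, "y": 0, "z": 0.01, "wx": 0, "wy": 0, "wz": 0},
    {"grip": 1, "x": -0.05, "y": 0, "z": 0.012, "wx": 0, "wy": 0, "wz": 0},
    {"grip": 1, "x": -0.05, "y": 0, "z": 0.012, "wx": 0, "wy": 0, "wz": 0}
  ]
}}

```text
clock: 2.77
position: [0.5181, 0.121, 0.1071]
eef_rot: [-0.15, -3.138, 0.0]
force: [0.0, 0.4, -0.4]
finger_gap: 0.0002
grip_force: 0.0
```

```bash
cat > look.py <<'E'
import sys
from h import *
st=observe();s=snapshot("side");p=np.load("pose.npy")
a=cv2.resize(s["image"][130:330,200:460],None,fx=2.6,fy=2.6,interpolation=cv2.INTER_CUBIC)
cv2.imwrite("pics/%s.png"%sys.argv[1],a)
e=np.array([np.cos(p[2]),np.sin(p[2])]);pin=W(p,[-.085,0,.053])[0];d=st["position"]-pin
print("rel",np.round([d[:2]@e,d[:2]@[-e[1],e[0]],d[2]],4),"force",np.round(st["force"],2),st["clock"],np.round(st["qpos"],2))
E
python3 look.py s3
```

```text
rel [ 0.012  -0.0001  0.0541] force [ 0.03  0.35 -0.42] 2.7667 [-0.49  0.43  0.21  1.96 -0.12  0.77  1.27]
```

View pics/s3.png

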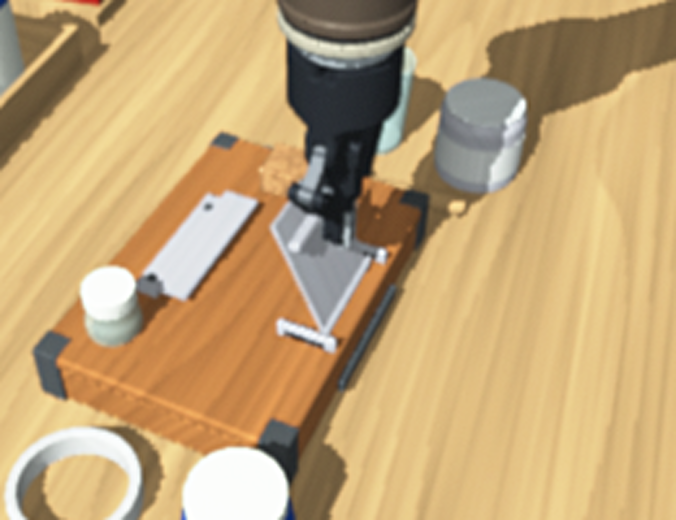

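The tab is partway folded with its hinge still at the robot end of the bracket (330,340). The tip sits between pin and rib. I'll continue along the arc.

Request:
{"name": "send_rows", "arguments": {
  "deltas": [
    {"grip": 1, "x": -0.02, "y": 0, "z": 0.013, "wx": 0, "wy": 0, "wz": 0},
    {"grip": 1, "x": -0.04, "y": 0, "z": 0.027, "wx": 0, "wy": 0, "wz": 0},
    {"grip": 1, "x": -0.06, "y": 0, "z": 0.045, "wx": 0, "wy": 0, "wz": 0},
    {"grip": 1, "x": -0.08, "y": 0, "z": 0.063, "wx": 0, "wy": 0, "wz": 0},
    {"grip": 1, "x": -0.08, "y": 0, "z": 0.063, "wx": 0, "wy": 0, "wz": 0}
  ]
}}

```text
clock: 3.23
position: [0.5425, 0.1185, 0.0872]
eef_rot: [-0.15, -3.137, 0.001]
force: [-0.5, 0.3, 0.1]
finger_gap: 0.0002
grip_force: 0.0
```

Request:
{"name": "send_rows", "arguments": {
  "deltas": [
    {"grip": 1, "x": -0.012, "y": 0, "z": 0.02, "wx": 0, "wy": 0, "wz": 0},
    {"grip": 1, "x": -0.023, "y": 0, "z": 0.045, "wx": 0, "wy": 0, "wz": 0},
    {"grip": 1, "x": -0.03, "y": 0, "z": 0.07, "wx": 0, "wy": 0, "wz": 0},
    {"grip": 1, "x": -0.03, "y": 0, "z": 0.09, "wx": 0, "wy": 0, "wz": 0},
    {"grip": 1, "x": -0.03, "y": 0, "z": 0.09, "wx": 0, "wy": 0, "wz": 0}
  ]
}}

```text
clock: 3.65
position: [0.5499, 0.1178, 0.06]
eef_rot: [-0.15, -3.136, 0.001]
force: [-0.9, -0.1, -0.6]
finger_gap: 0.0001
grip_force: 0.1
```

```bash
python3 look.py s4
```

```text
rel [ 0.0439 -0.0003  0.007 ] force [-0.94 -0.05 -0.61] 3.65 [-0.44  0.54  0.19  1.92 -0.15  0.7   1.31]
```

View pics/s4.png

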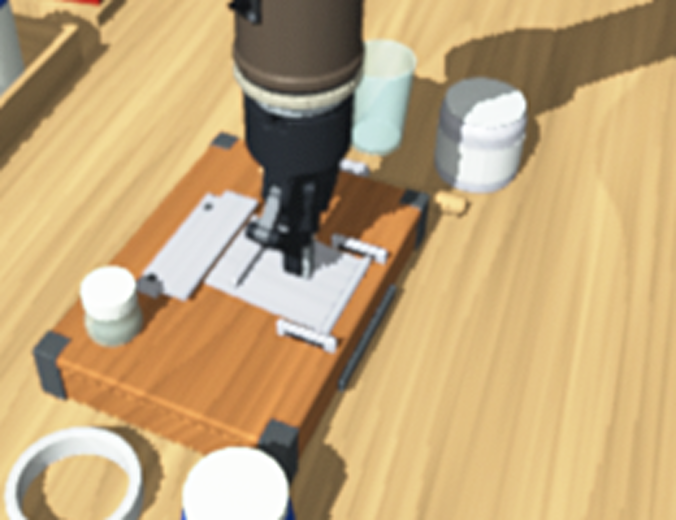

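The tab is nearly flat, its free edge at about (225,270) is just short of the lip, and the pin is still at the robot end of its slots. I'll press it flat gently.

Request:
{"name": "send_rows", "arguments": {
  "deltas": [
    {"grip": 1, "x": 0, "y": 0, "z": 0.007, "wx": 0, "wy": 0, "wz": 0},
    {"grip": 1, "x": 0, "y": 0, "z": 0.014, "wx": 0, "wy": 0, "wz": 0},
    {"grip": 1, "x": 0, "y": 0, "z": 0.018, "wx": 0, "wy": 0, "wz": 0},
    {"grip": 1, "x": 0, "y": 0, "z": 0.018, "wx": 0, "wy": 0, "wz": 0}
  ]
}}

```text
clock: 4.03
position: [0.5506, 0.118, 0.056]
eef_rot: [-0.15, -3.138, 0.0]
force: [0.2, 1.0, 0.1]
finger_gap: 0.0002
grip_force: 0.1
```

Request:
{"name": "send_rows", "arguments": {
  "deltas": [
    {"grip": 1, "x": 0, "y": 0, "z": 0.003, "wx": 0, "wy": 0, "wz": 0},
    {"grip": 1, "x": 0, "y": 0, "z": 0.005, "wx": 0, "wy": 0, "wz": 0},
    {"grip": 1, "x": 0, "y": 0, "z": 0.005, "wx": 0, "wy": 0, "wz": 0}
  ]
}}

```text
clock: 4.28
position: [0.5507, 0.1181, 0.0546]
eef_rot: [0.15, 3.138, 0.0]
force: [-0.8, -0.9, 0.8]
finger_gap: -0.0002
grip_force: 0.4
```

Request:
{"name": "send_rows", "arguments": {
  "deltas": [
    {"grip": 1, "x": 0, "y": 0, "z": 0.003, "wx": 0, "wy": 0, "wz": 0},
    {"grip": 1, "x": 0, "y": 0, "z": 0.003, "wx": 0, "wy": 0, "wz": 0},
    {"grip": 1, "x": 0, "y": 0, "z": 0.003, "wx": 0, "wy": 0, "wz": 0}
  ]
}}

```text
clock: 4.53
position: [0.5509, 0.1181, 0.0542]
eef_rot: [0.15, 3.138, 0.0]
force: [-1.8, 0.1, 8.1]
finger_gap: 0.0004
grip_force: 3.7
```

Request:
{"name": "send_rows", "arguments": {
  "deltas": [
    {"grip": 1, "x": 0, "y": 0, "z": 0.003, "wx": 0, "wy": 0, "wz": 0},
    {"grip": 1, "x": 0, "y": 0, "z": 0.003, "wx": 0, "wy": 0, "wz": 0},
    {"grip": 1, "x": 0, "y": 0, "z": 0.003, "wx": 0, "wy": 0, "wz": 0}
  ]
}}

```text
clock: 4.78
position: [0.5515, 0.1181, 0.054]
eef_rot: [0.15, 3.136, 0.001]
force: [-2.3, -1.8, 12.3]
finger_gap: -0.0001
grip_force: 6.3
```

Flat and pressed with about 12 N. Now I'll push it along by the rib.

Request:
{"name": "send_rows", "arguments": {
  "deltas": [
    {"grip": 1, "x": -0.012, "y": 0, "z": 0, "wx": 0, "wy": 0, "wz": 0},
    {"grip": 1, "x": -0.024, "y": 0, "z": 0, "wx": 0, "wy": 0, "wz": 0},
    {"grip": 1, "x": -0.036, "y": 0, "z": 0, "wx": 0, "wy": 0, "wz": 0},
    {"grip": 1, "x": -0.048, "y": 0, "z": 0, "wx": 0, "wy": 0, "wz": 0},
    {"grip": 1, "x": -0.06, "y": 0, "z": 0, "wx": 0, "wy": 0, "wz": 0}
  ]
}}

```text
clock: 5.2
position: [0.5694, 0.1163, 0.054]
eef_rot: [0.15, 3.137, 0.001]
force: [-3.2, -0.9, 12.4]
finger_gap: -0.0003
grip_force: 6.4
```

Request:
{"name": "send_rows", "arguments": {
  "deltas": [
    {"grip": 1, "x": -0.008, "y": 0, "z": 0, "wx": 0, "wy": 0, "wz": 0},
    {"grip": 1, "x": -0.016, "y": 0, "z": 0, "wx": 0, "wy": 0, "wz": 0},
    {"grip": 1, "x": -0.024, "y": 0, "z": 0, "wx": 0, "wy": 0, "wz": 0},
    {"grip": 1, "x": -0.032, "y": 0, "z": 0, "wx": 0, "wy": 0, "wz": 0},
    {"grip": 1, "x": -0.032, "y": 0, "z": 0, "wx": 0, "wy": 0, "wz": 0}
  ]
}}

```text
clock: 5.62
position: [0.5754, 0.1159, 0.0535]
eef_rot: [-0.149, -3.133, -0.001]
force: [-14.0, 0.0, 20.2]
finger_gap: 0.0002
grip_force: 9.6
```

```bash
python3 look.py s5
```

```text
rel [0.0695 0.0002 0.0005] force [-1.401e+01  1.000e-02  2.024e+01] 5.6167 [-0.42  0.58  0.19  1.86 -0.16  0.73  1.33]
```

View pics/s5.png

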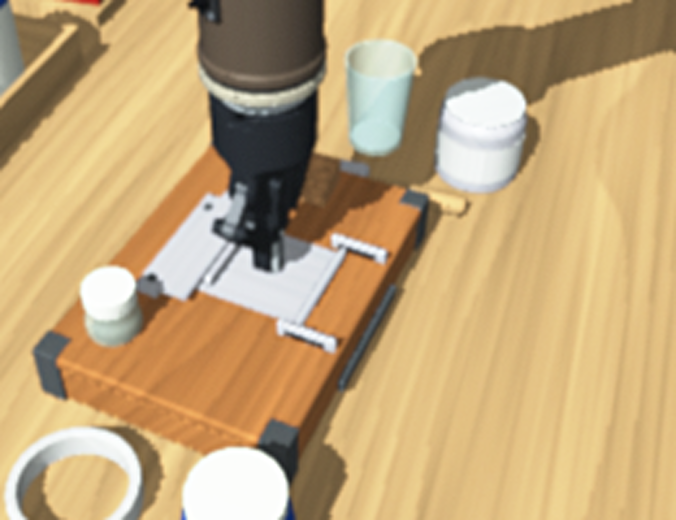

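The pin is now well along its slots, at about (300,322), and the edge is under the lip. Friction carried the tab with the fingertips. I'll lift off lightly and push on the rib itself to make sure it is fully home.

Request:
{"name": "send_rows", "arguments": {
  "deltas": [
    {"grip": 1, "x": 0.005, "y": 0, "z": -0.007, "wx": 0, "wy": 0, "wz": 0},
    {"grip": 1, "x": 0.005, "y": 0, "z": -0.012, "wx": 0, "wy": 0, "wz": 0},
    {"grip": 1, "x": -0.01, "y": 0, "z": -0.012, "wx": 0, "wy": 0, "wz": 0},
    {"grip": 1, "x": -0.025, "y": 0, "z": -0.012, "wx": 0, "wy": 0, "wz": 0},
    {"grip": 1, "x": -0.025, "y": 0, "z": -0.012, "wx": 0, "wy": 0, "wz": 0}
  ]
}}

```text
clock: 6.08
position: [0.5872, 0.1146, 0.0564]
eef_rot: [0.15, 3.137, 0.0]
force: [0.4, 0.7, 2.1]
finger_gap: -0.0001
grip_force: 0.4
```

Request:
{"name": "send_rows", "arguments": {
  "deltas": [
    {"grip": 1, "x": -0.01, "y": 0, "z": 0, "wx": 0, "wy": 0, "wz": 0},
    {"grip": 1, "x": -0.015, "y": 0, "z": 0, "wx": 0, "wy": 0, "wz": 0},
    {"grip": 1, "x": -0.015, "y": 0, "z": 0, "wx": 0, "wy": 0, "wz": 0}
  ]
}}

```text
clock: 6.33
position: [0.5906, 0.1141, 0.0562]
eef_rot: [0.15, 3.138, -0.0]
force: [0.5, 0.4, 0.6]
finger_gap: 0.0001
grip_force: 0.2
```

Request:
{"name": "send_rows", "arguments": {
  "deltas": [
    {"grip": 1, "x": -0.005, "y": 0, "z": 0, "wx": 0, "wy": 0, "wz": 0},
    {"grip": 1, "x": -0.005, "y": 0, "z": 0, "wx": 0, "wy": 0, "wz": 0},
    {"grip": 1, "x": -0.005, "y": 0, "z": 0, "wx": 0, "wy": 0, "wz": 0}
  ]
}}

```text
clock: 6.58
position: [0.5917, 0.1141, 0.0564]
eef_rot: [0.15, 3.138, 0.0]
force: [0.5, -0.1, -0.3]
finger_gap: 0.0003
grip_force: 0.1
```

Request:
{"name": "send_rows", "arguments": {
  "deltas": [
    {"grip": 1, "x": -0.005, "y": 0, "z": 0, "wx": 0, "wy": 0, "wz": 0},
    {"grip": 1, "x": -0.005, "y": 0, "z": 0, "wx": 0, "wy": 0, "wz": 0},
    {"grip": 1, "x": -0.005, "y": 0, "z": 0, "wx": 0, "wy": 0, "wz": 0}
  ]
}}

```text
clock: 6.83
position: [0.5932, 0.114, 0.0565]
eef_rot: [0.15, 3.138, 0.0]
force: [1.0, -0.2, -1.4]
finger_gap: 0.0002
grip_force: 0.1
```

Request:
{"name": "send_rows", "arguments": {
  "deltas": [
    {"grip": 1, "x": -0.005, "y": 0, "z": 0, "wx": 0, "wy": 0, "wz": 0},
    {"grip": 1, "x": -0.005, "y": 0, "z": 0, "wx": 0, "wy": 0, "wz": 0},
    {"grip": 1, "x": -0.005, "y": 0, "z": 0, "wx": 0, "wy": 0, "wz": 0}
  ]
}}

```text
clock: 7.08
position: [0.5938, 0.1139, 0.0561]
eef_rot: [-0.149, -3.136, 0.0]
force: [-3.4, 0.2, 0.2]
finger_gap: 0.0
grip_force: 1.9
```

Request:
{"name": "send_rows", "arguments": {
  "deltas": [
    {"grip": 1, "x": -0.005, "y": 0, "z": 0, "wx": 0, "wy": 0, "wz": 0},
    {"grip": 1, "x": -0.005, "y": 0, "z": 0, "wx": 0, "wy": 0, "wz": 0},
    {"grip": 1, "x": -0.005, "y": 0, "z": 0, "wx": 0, "wy": 0, "wz": 0}
  ]
}}

```text
clock: 7.33
position: [0.5939, 0.1139, 0.0556]
eef_rot: [-0.149, -3.134, 0.001]
force: [-6.6, 1.2, 0.5]
finger_gap: 0.0001
grip_force: 3.9
```

Rib contact at x = 0.594 and the force is rising to 6.6 N without motion. That is above the 2.5 N slide friction, so the tab is at its end stop. I'll back off and lift away.

Request:
{"name": "send_rows", "arguments": {
  "deltas": [
    {"grip": 1, "x": 0.02, "y": 0, "z": 0, "wx": 0, "wy": 0, "wz": 0},
    {"grip": 1, "x": 0.04, "y": 0, "z": -0.01, "wx": 0, "wy": 0, "wz": 0},
    {"grip": 1, "x": 0.05, "y": 0, "z": -0.1, "wx": 0, "wy": 0, "wz": 0},
    {"grip": 1, "x": 0.05, "y": 0, "z": -0.22, "wx": 0, "wy": 0, "wz": 0},
    {"grip": 1, "x": 0.05, "y": 0, "z": -0.35, "wx": 0, "wy": 0, "wz": 0}
  ]
}}

```text
clock: 7.75
position: [0.5801, 0.1148, 0.162]
eef_rot: [-0.15, -3.137, 0.001]
force: [0.7, -0.0, 0.9]
finger_gap: 0.0001
grip_force: 0.0
```

Request:
{"name": "send_rows", "arguments": {
  "deltas": [
    {"grip": 1, "x": 0.13, "y": 0, "z": -0.1, "wx": 0, "wy": 0, "wz": 0},
    {"grip": 1, "x": 0.26, "y": 0, "z": -0.1, "wx": 0, "wy": 0, "wz": 0},
    {"grip": 1, "x": 0.39, "y": 0, "z": -0.1, "wx": 0, "wy": 0, "wz": 0},
    {"grip": 1, "x": 0.45, "y": 0, "z": -0.1, "wx": 0, "wy": 0, "wz": 0},
    {"grip": 1, "x": 0.45, "y": 0, "z": -0.1, "wx": 0, "wy": 0, "wz": 0}
  ]
}}

```text
clock: 8.17
position: [0.4425, 0.1285, 0.192]
eef_rot: [-0.146, -3.137, -0.002]
force: [0.0, -0.9, -0.9]
finger_gap: 0.0
grip_force: 0.0
```

Run:
```python
from h import *
p=np.load("pose.npy");out=[]
for n,o in(("side",(210,170)),("top",(190,110))):
    s=snapshot(n);c=cam(s);sc=3.4
    im=cv2.resize(s["image"][o[1]:o[1]+150,o[0]:o[0]+170],None,fx=sc,fy=sc,interpolation=cv2.INTER_CUBIC)
    for X,col in(((.102,.142,.05),(0,255,0)),((-.102,.142,.05),(0,255,0)),((-.102,-.142,.05),(0,255,0)),((.102,-.142,.05),(0,255,0)),(tab(0,.022,0,.04,.0015),(0,0,255)),(tab(0,.022,.081,.037,.0115),(0,255,255)),(tab(0,0,0,.04,.0015),(255,0,255))):
        cv2.circle(im,tuple(int(v) for v in (px(c,W(p,X)[0])-o)*sc),4,col,1)
    out.append(im)
i=np.hstack(out);cv2.imwrite("pics/f.png",cv2.resize(i,None,fx=.69,fy=.69,interpolation=cv2.INTER_AREA))
st=observe();print(np.round(st["position"],3),np.round(st["force"],1),st["clock"])
```

```text
[0.447 0.128 0.192] [ 1.8 -0.1  0.4] 8.2667
```

View pics/f.png

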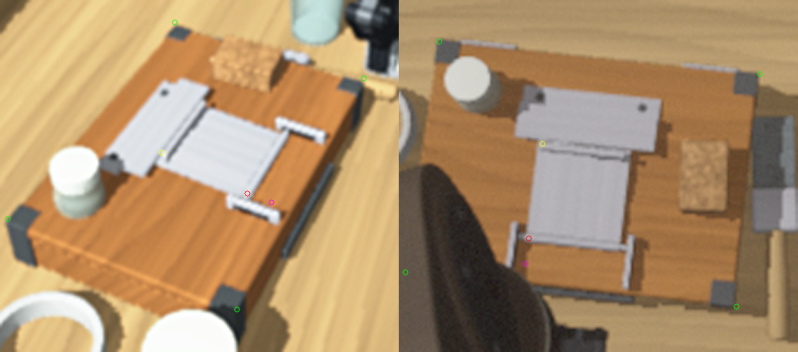

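The tab lies flat with its edge under the lip. The pin and rib match the 22 mm slide prediction (red marker at (248,193) in side view, (528,238) in top). The case corners haven't moved and the arm is clear, so I'm handing in.

```bash
python3 -c "from cell import hand_in; print(hand_in())"
```

```text
the job is handed in; nothing more can be done
None
```

The brush case is fastened and the job is handed in: the tab is flat and tucked to its end stop beneath the lip and stayed down when I let go, though friction under the pressing fingertips, not the rib, did most of the slide (the rib push only confirmed the stop); the case had not visibly moved, and it finished at about 8 s.

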